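# Set up the battery-sorting tray on the repair bench

### The job

Set up the battery-sorting tray: with the big screwdriver, pushing down firmly, turn each of the two screws standing in the ends of the tray clockwise by at least one full turn so that they cut their first thread, then put the screwdriver back upright in the hole of its stand. Also take every divider out of the grey sorter and stand it on its long edge, right down in a narrow slot of the tray, one to a slot. Turn the screws only with the screwdriver, never by taking hold of them, and leave the batteries, blue cover and brush on the table where they are.

Things in the scene. Friction and masses are not known exactly. Their poses are not given: they have to be found in the camera images.
- tray: fixed plywood tray, 374 mm long (its y), 160 wide (its x); origin: centre of its underside. Base board 12 mm thick, walls and strips rise to 47 mm. Four slots run along x at y = -87, -29, 29, 87 mm, each 13 wide, 146 long, 35 deep, between 7 mm strips; the 31 mm compartments between strips are not slots. Screws stand in the bare ends, y = +-163 mm. A small battery lies in the +y end compartment
- slot0 (a point): centre of the mouth of the slot at tray y = -87 mm, 47 mm above the table; axes as the tray's
- slot1 (a point): centre of the mouth of the slot at tray y = -29 mm, 47 mm above the table; axes as the tray's
- slot2 (a point): centre of the mouth of the slot at tray y = 29 mm, 47 mm above the table; axes as the tray's
- slot3 (a point): centre of the mouth of the slot at tray y = 87 mm, 47 mm above the table; axes as the tray's
- screw_a (a joint): angle, rad, that the screw at the tray's +y end has been turned clockwise seen from above: 0 at the start, 6.28 or more wanted (stops at 28). The bit drives by its pressure on the recess floor: below about 8 to 11 N of downward push it slips; 15 to 22 N drives well. Pushing alone does nothing. Turning back under pressure unscrews: lift the bit to turn back for another stroke
- screw_b (a joint): the same for the screw at the tray's -y end. Both screws sink 4 mm per turn (0.64 mm per rad), so the bit must follow; the tray's end gives 1 mm per 8 N of push
- screw_a_top (a point): on the axis of screw_a at the recess floor of its head, 57 mm above the table at the start. Steel self-tapping screw 60 mm long, upright; dished head 27 mm across, rim 4 mm above this point; a 45 degree cone, 23 mm wide at the rim and 15 mm at the flat recess floor, guides the bit in
- screw_b_top (a point): the same point of screw_b
- driver: big screwdriver, 171 mm long, 180 g, black handle with red grips; origin at the tip of the bit, z up towards the handle. Bit 12 mm across, shaft 10 mm across to z = 75, bolster 40 mm across z = 75 to 83, round handle 32 mm across z = 83 to 171 (taper above 160). Starts upright in the stand, bolster on its top. Needs no lining up with the cross in the screw
- stand: fixed wooden block 80 x 160 mm (its x, y), 80 mm high; origin: centre of its underside. A square through hole 24 mm wide at y = -42 mm holds the big screwdriver (tip then 5 mm above the table); a slim small screwdriver at y = +50 mm (18 mm across, top 140 mm above the table) stays there
- stand_hole (a point): centre of the mouth of the stand's square hole, 80 mm above the table
- sorter: fixed grey inclined sorter, 270 mm long (its x), 150 wide; origin: centre of its underside; base 10 mm thick. Divider feet at x = -90, -30, 30, 90 mm; each bay is a slot leaning 20 degrees (top towards -x), 16 mm wide, its rear wall up to about 55 mm above the table and its front wall up to about 50 mm. It may stand on either side of the table
- divider0: plywood divider plate, 8 mm thick (its x), 130 mm long (its y), 100 mm tall (its z), 70 g; origin at the centre of its lower long edge face, z up the plate. Starts in the sorter, leaning 20 degrees with its top towards the sorter's -x. None if there is no such divider this time
- divider1: plywood divider plate, 8 mm thick (its x), 130 mm long (its y), 100 mm tall (its z), 70 g; origin at the centre of its lower long edge face, z up the plate. Starts in the sorter, leaning 20 degrees with its top towards the sorter's -x. None if there is no such divider this time
- divider2: plywood divider plate, 8 mm thick (its x), 130 mm long (its y), 100 mm tall (its z), 70 g; origin at the centre of its lower long edge face, z up the plate. Starts in the sorter, leaning 20 degrees with its top towards the sorter's -x. None if there is no such divider this time
- divider3: plywood divider plate, 8 mm thick (its x), 130 mm long (its y), 100 mm tall (its z), 70 g; origin at the centre of its lower long edge face, z up the plate. Starts in the sorter, leaning 20 degrees with its top towards the sorter's -x. None if there is no such divider this time
- cell_d1: bare round battery, 33 mm across, 61 mm tall, standing; origin at its underside; leave it alone
- cell_d2: second round battery, 33 mm across, 61 mm tall, standing; origin at its underside; leave it alone
- block_batt: rectangular battery 48 x 26 x 17 mm lying flat; leave it alone
- cover: flat blue battery-bay cover 75 x 70 x 5 mm lying on the table; leave it alone
- brush: small wooden hand brush lying on the table; leave it alone
Not all that is in view belongs to the job. Of the things that look like the driver, the larger one is meant. What is shaped like the divider0 but red is not meant.

How it is judged:
By the outcome, as a careful person would: the job done as asked, in the order asked, and still so for the second after the job is handed in, with the robot touching nothing.
Of divider0, divider1, divider2, divider3 only 2 to 4 are there at a start; the rules pass over those that are not, and their reading is None.
At some moment in a run one of divider0, divider1, divider2, divider3 may be knocked a few centimetres aside while the robot is not near it.
It also fails if it takes over 210 s, if anything falls off the work surface, if the arm or the gripper's body presses on something with over 40 N, if the wrist force passes 120 N, or if a joint passes its speed limit or range.

### The arm

A 6-joint arm with a two-finger parallel gripper is mounted at the origin on the work surface. World frame = base frame: x ahead of the robot, y to its left, z up, the work surface at z = 0. Lengths are in m, angles in degrees, forces in N, time in s.
With the tool pointing down it reaches from about 0.325 to 0.775 m from the base axis. Payload 5.5 kg.
Tool frame: the origin (TCP) lies midway between the tips of the shut fingers; the grasp point (between the pads) lies 19 mm behind it (grasp_offset is the distance from the TCP to the grasp point, in m); z points along the fingers, y is the direction in which the jaws open and shut (so a half turn about z gives the same grasp; the last joint's range is limited). The gripper opens to 88 mm and grips with 3 to 60 N. Pads are 20 mm wide; open, the fingers measure 115 mm over their backs; the gripper's body (75 mm by 178 mm) begins 61 mm behind the grasp point.
Start: joints at [-3.249, 5.22, 70.514, -0, 104.267, -3.249], TCP at [0.6, -0, 0.223] pointing down, gripper open.
Joint ranges: [-164.24, 164.24], [-49.07, 125.15], [9.68, 141.18], [-86.29, 266.29], [3.28, 154.24], [-151.56, 151.56]. Speed limits (degrees/s): [147.25, 147.25, 172.46, 180, 180, 180].

### API

Orientations are given as [roll, pitch, yaw] about the fixed x, y, z axes, in that order (R = Rz(yaw) Ry(pitch) Rx(roll)).
In Python, from cell import * gives the robot as it stands. The module is installed in compiled form; this text tells all that it offers. Calls block until the motion is done:
- goto(position, orientation): joint-space move of the TCP to a pose.
- movel(position, speed=0.15, rot=None): straight line of the TCP; rot=None keeps the orientation; speed is the mean speed in m/s.
- goto_joints(angles): joint-space move.
- move_gripper(opening, strength=None): opening from 0.0 (shut) to 1.0 (fully open); strength is the grip in N (None keeps the last); returns when the fingers have stopped.
- wait(seconds).
- ik(position, orientation): joint angles nearest the present ones, or None.
- grab_frame(name): name is "scene" or "side" or "wrist"; returns a dict with "pixels" (480x640x3 uint8, red, green, blue), "fx", "fy", "cx", "cy" (pixels), "extrinsics" (4x4, takes a point from world to camera coordinates); the wrist camera has in their place "tool_from_camera" (4x4, takes a point from camera to tool coordinates, whose origin is the TCP and whose axes are the flange's). Camera axes: x right, y down, z forward; pixel columns grow to the right and rows downward; lengths in m; the calibration is good to about 2 mm. A picture is of the moment at which its call begins: read the wrist's pose just before it. There is no depth.
A pose or a line that the arm cannot do raises PlanningError and nothing moves.
- finish_job(): hands the job in, once; it reports no verdict.
Readings, each from a call of its own:
- current_time(): time.
- current_joint_pos(): joint angles.
- current_joint_velocities(): joint speeds.
- current_tau(): joint torques, N m.
- current_position(): TCP position.
- current_tool_rot(): TCP orientation.
- current_contact_force(): force on the tool from outside, world axes, zero at the start.
- current_wrist_torque(): the same for the moment, N m.
- current_opening(): opening from 0.0 (shut) to 1.0 (fully open).
Only numpy, scipy, OpenCV 4.12 (cv2) and the standard library are available. Lean on these libraries where they do the work, as an engineer would, in place of code of your own. Each camera call takes 0.05 s, during which the arm holds its last target.

## Working session

There is one attempt and no reset: what is moved stays moved. The work goes in short steps, each a Python script; the robot and the scene stay as the last script left them, time stands still between calls to the robot, and variables do not carry over. Pictures are saved under pics/ and viewed, and the job is handed in when it is done.

```bash
mkdir -p pics; ls; cat > h.py <<'E'
from cell import *
import numpy as np, cv2
def snap(n,f):
    r=grab_frame(n); cv2.imwrite('pics/'+f,r['pixels'][:,:,::-1]); return r
def ray(fr,u,v,z):
    E=np.array(fr['extrinsics']);R=E[:3,:3];t=E[:3,3]
    c=-R.T@t; d=R.T@np.array([(u-fr['cx'])/fr['fx'],(v-fr['cy'])/fr['fy'],1])
    return c+d*(z-c[2])/d[2]
def proj(fr,p):
    E=np.array(fr['extrinsics']);q=E[:3,:3]@np.array(p)+E[:3,3]
    return fr['fx']*q[0]/q[2]+fr['cx'],fr['fy']*q[1]/q[2]+fr['cy']
E
python3 - <<'E'
from h import *
import pickle
a=snap('scene','s0.png');b=snap('side','d0.png');c=snap('wrist','w0.png')
pickle.dump((a,b,c),open('f0.pkl','wb'))
for f in (a,b):
    E=np.array(f['extrinsics']);print(-E[:3,:3].T@E[:3,3],E[:3,:3],f['fx'],f['cx'],f['cy'])
print(c['tool_from_camera'],c['fx'],current_time(),current_tool_rot(),current_position())
E
```

```text
pics
[0.96779985 0.63460087 0.63626015] [[-0.80922126  0.58749524 -0.00320825]
 [ 0.34740234  0.47409705 -0.80903869]
 [-0.47378535 -0.65580586 -0.58774663]] 484.03648566636446 320.92626986123025 239.0810887350227
[ 0.40951525 -0.88382062  0.69656063] [[ 9.90748822e-01 -1.35708046e-01 -3.14091563e-04]
 [-8.07454057e-02 -5.87625749e-01 -8.05093882e-01]
 [ 1.09073149e-01  7.97671176e-01 -5.93147320e-01]] 520.6043984867975 323.5788978832547 231.74750055903013
[[ 1.90280755e-04 -9.61515434e-01 -2.74750856e-01  7.52036286e-02]
 [ 9.99999807e-01  2.03126116e-05  6.21471505e-04 -8.99277162e-04]
 [-5.91973537e-04 -2.74750921e-01  9.61515252e-01 -1.63513008e-01]
 [ 0.00000000e+00  0.00000000e+00  0.00000000e+00  1.00000000e+00]] 421.874525713584 0.15 [-1.79917403e+02 -3.40345491e-03  8.99982919e+01] [ 5.99786830e-01 -1.09320890e-05  2.21800783e-01]
```

View pics/s0.png

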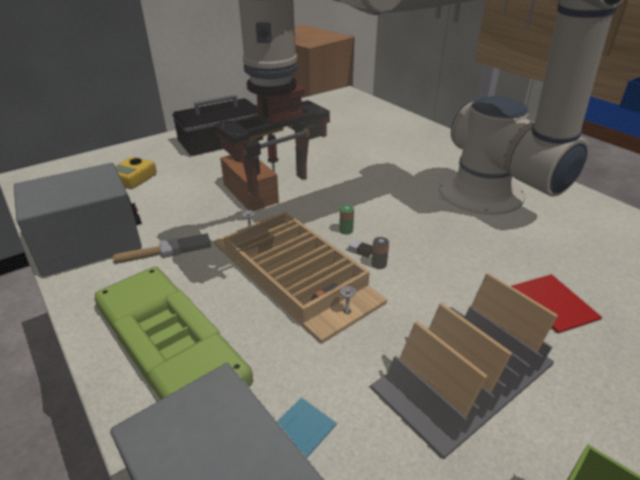

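View pics/d0.png

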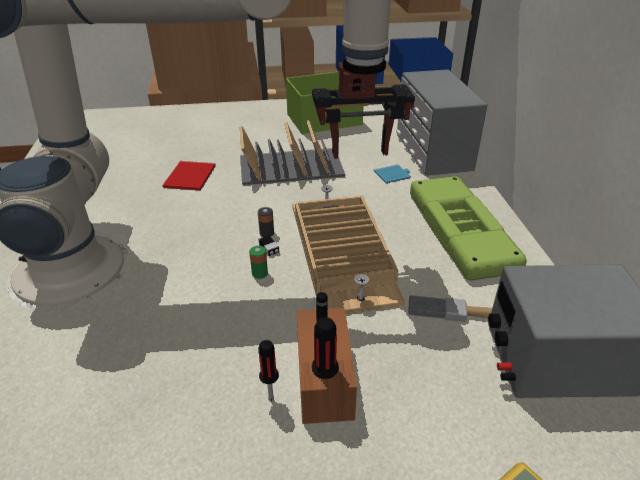

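View pics/w0.png

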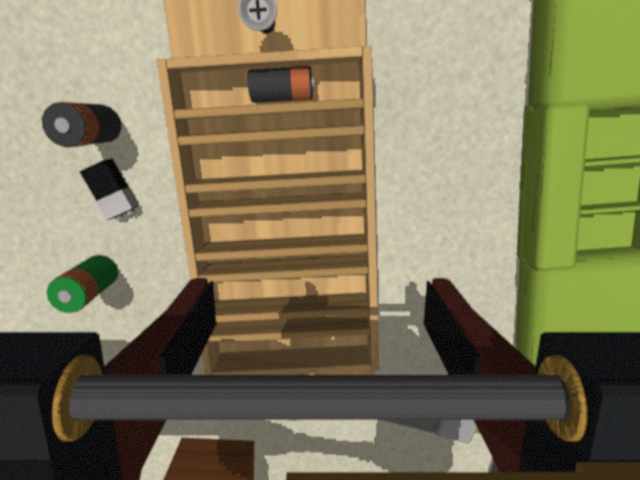

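```bash
python3 - <<'E'
import cv2
s=cv2.imread('pics/s0.png');d=cv2.imread('pics/d0.png')
cv2.imwrite('pics/c1.png',cv2.resize(d[280:430,230:430],None,fx=4,fy=4,interpolation=2))
cv2.imwrite('pics/c2.png',cv2.resize(d[110:210,220:360],None,fx=5,fy=5,interpolation=2))
cv2.imwrite('pics/c3.png',cv2.resize(s[260:460,360:570],None,fx=3,fy=3,interpolation=2))
cv2.imwrite('pics/c4.png',cv2.resize(s[130:350,200:400],None,fx=2.7,fy=2.7,interpolation=2))
E
```

```text
(no output)
```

View pics/c1.png

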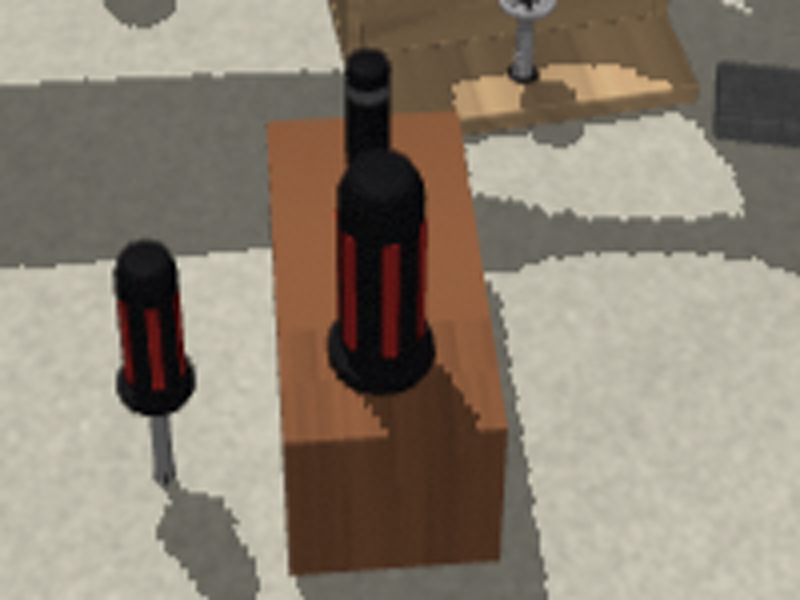

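View pics/c2.png

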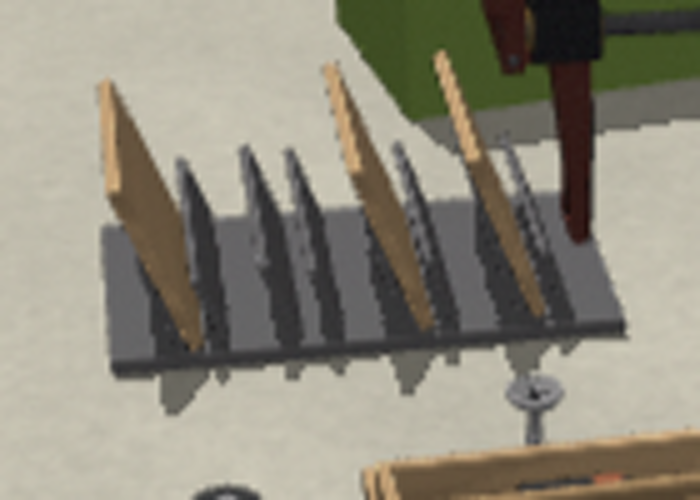

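View pics/c3.png

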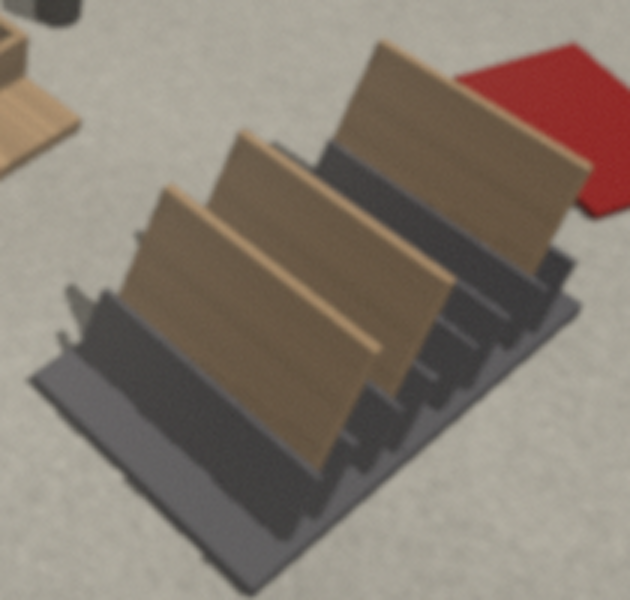

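View pics/c4.png

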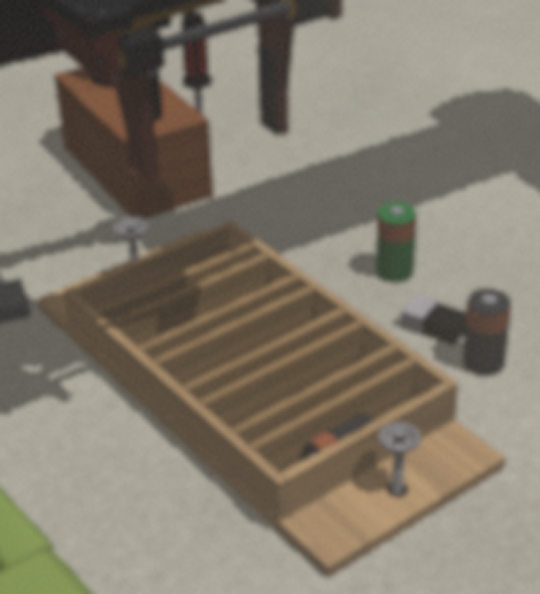

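```bash
python3 - <<'E'
from h import *
import pickle
a,b,c=pickle.load(open('f0.pkl','rb'))
print('stand');[print(ray(b,u,v,.08)) for u,v in [(297,310.5),(345,308),(356.2,387),(301.7,390)]]
print('sorter side');[print(ray(b,u,v,.01)) for u,v in [(242,182.4),(345,174.4),(336.4,148.4),(240.4,155.6)]]
print('sorter scene');[print(ray(a,u,v,.01)) for u,v in [(370.7,386),(443.3,455-3),(553.3,361)]]
print('tops scene');[print(ray(a,360+u/3,260+v/3,.105)) for u,v in [(165,188),(378,351),(242,133),(455,283),(382,43),(590,170)]]
print('tops side');[print(ray(b,220+u/5,110+v/5,.105)) for u,v in [(105,82),(115,190),(330,65),(356,168),(440,52),(472,158)]]
# screws: side image and scene
print('screw',ray(b,327,188,.061),ray(b,361.5,280,.061),ray(a,348,292,.061),ray(a,248.5,215,.061))
print('tray scene');[print(ray(a,200+u/2.7,130+v/2.7,.047)) for u,v in [(235,224),(68,290),(278,480),(455,384)]]
E
```

```text
stand
[ 0.44942554 -0.26657883  0.08      ]
[ 0.52918223 -0.27165042  0.08      ]
[ 0.518341  -0.4295511  0.08     ]
[ 0.44107757 -0.42408613  0.08      ]
sorter side
[0.35833544 0.27815648 0.01      ]
[0.62554252 0.28225821 0.01      ]
[0.62601467 0.4299755  0.01      ]
[0.35547869 0.42376724 0.01      ]
sorter scene
[0.62857945 0.29542558 0.01      ]
[0.61930227 0.43651285 0.01      ]
[0.35598955 0.43374962 0.01      ]
tops scene
[0.55110584 0.29912916 0.105     ]
[0.54585189 0.42688411 0.105     ]
[0.49020508 0.29452427 0.105     ]
[0.48527065 0.42294544 0.105     ]
[0.37181883 0.2907164  0.105     ]
[0.36765438 0.41759694 0.105     ]
tops side
[0.36586649 0.40620882 0.105     ]
[0.36959358 0.28147657 0.105     ]
[0.48527768 0.41110101 0.105     ]
[0.48867122 0.28892076 0.105     ]
[0.54540313 0.41949404 0.105     ]
[0.54717576 0.29193723 0.105     ]
screw [0.55751438 0.1395661  0.061     ] [ 0.57488502 -0.1858918   0.061     ] [0.55865144 0.14886786 0.061     ] [ 0.57871146 -0.17231577  0.061     ]
tray scene
[ 0.49554608 -0.14822367  0.047     ]
[ 0.65020952 -0.14559732  0.047     ]
[0.63691073 0.12262311 0.047     ]
[0.48283782 0.11665663 0.047     ]
```

```bash
cat >> h.py <<'E'
from scipy.spatial.transform import Rotation as Ro
def wpose():
    return np.array(current_position()),Ro.from_euler('xyz',current_tool_rot(),degrees=True).as_matrix()
def wray(fr,pose,u,v,z):
    p,R=pose;T=np.array(fr['tool_from_camera'])
    c=p+R@T[:3,3]; d=R@T[:3,:3]@np.array([(u-fr['cx'])/fr['fx'],(v-fr['cy'])/fr['fy'],1])
    return c+d*(z-c[2])/d[2]
def wproj(fr,pose,q):
    p,R=pose;T=np.array(fr['tool_from_camera'])
    x=T[:3,:3].T@(R.T@(np.array(q)-p)-T[:3,3]); return fr['fx']*x[0]/x[2]+fr['cx'],fr['fy']*x[1]/x[2]+fr['cy']
def wsnap(f):
    P=wpose(); return snap('wrist',f),P
E
python3 - <<'E'
from h import *
import pickle
a,b,c=pickle.load(open('f0.pkl','rb'))
P=(np.array([ 5.99786830e-01,-1.09320890e-05,2.21800783e-01]),Ro.from_euler('xyz',[-1.79917403e+02,-3.40345491e-03,8.99982919e+01],degrees=True).as_matrix())
print(wray(c,P,258,10,.061), 'lookalike', ray(b,270,400,0),ray(b,265,350,.09),ray(b,325,325,.17))
im=c['pixels'][:,:,::-1]
cv2.imwrite('pics/w0c.png',cv2.resize(im[0:390,150:390],None,fx=2,fy=1.5,interpolation=2)); 
print([c['cx'],c['cy']])
E
```

```text
[0.55621487 0.14557831 0.061     ] lookalike [ 0.39401582 -0.37630437  0.        ] [ 0.39329746 -0.35270605  0.09      ] [ 0.47900894 -0.38962112  0.17      ]
[319.46828704330926, 236.11222467204178]
```

View pics/w0c.png

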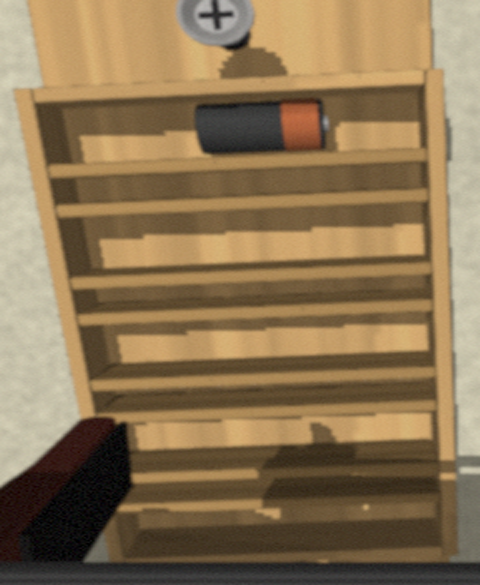

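```bash
python3 - <<'E'
from h import *
import pickle
a,b,c=pickle.load(open('f0.pkl','rb'))
P=(np.array([ 5.99786830e-01,-1.09320890e-05,2.21800783e-01]),Ro.from_euler('xyz',[-1.79917403e+02,-3.40345491e-03,8.99982919e+01],degrees=True).as_matrix())
L=[(50,171,425,155,97),(57,210,427,196,77),(72,283,431,269,39),(77,320,433,306,19),(91,385,435,372,-19),(95,412,437,406,-39)]
A=[];B=[]
for x0,y0,x1,y1,ty in L:
    p=wray(c,P,150+x0/2,y0/1.5,.047)[:2];q=wray(c,P,150+x1/2,y1/1.5,.047)[:2]
    print(p,q,np.degrees(np.arctan2(*(q-p)[::-1])), ((p+q)/2),ty)
    A.append((p+q)/2);B.append(ty/1000)
A=np.array(A);f=np.polyfit(B,A,1);print(f)
# scene-camera view of far wall etc
print('yaw',np.degrees(np.arctan2(-f[0][0],f[0][1])))
E
```

```text
[0.48751885 0.07634291] [0.63176274 0.08420556] 3.1200734580859146 [0.5596408  0.08027424] 97
[0.48842355 0.05678069] [0.63311309 0.06390438] 2.818640595139643 [0.56076832 0.06034254] 77
[0.49096693 0.01837094] [0.63581277 0.02596739] 3.00213229364583 [0.56338985 0.02216917] 39
[ 0.49124962 -0.00204928] [0.63723641 0.00580471] 3.0795076720450547 [0.56424301 0.00187772] 19
[ 0.49397652 -0.03959679] [ 0.63923602 -0.03184701] 3.0539097823519845 [ 0.56660627 -0.0357219 ] -19
[ 0.49437978 -0.05585882] [ 0.64072771 -0.05213962] 1.455767067799001 [ 0.56755375 -0.05399922] -39
[[-0.05882428  0.99207474]
 [ 0.56540624 -0.01627975]]
yaw 3.393334414937436
```

```bash
python3 - <<'E'
from h import *
for yaw in range(-180,360,30):
    o=[]
    for p in [(.482,-.39,.13),(.556,.146,.2),(.5745,-.1795,.2)]:
        q=ik(p,[180,0,yaw]); o.append(None if q is None else np.round(q,0).tolist())
    print(yaw,o)
print(current_time())
E
```

```text
-180 [[-42.0, 8.0, 77.0, 0.0, 95.0, -132.0], [11.0, 1.0, 77.0, 0.0, 102.0, -79.0], [-21.0, 5.0, 73.0, 0.0, 102.0, -111.0]]
-150 [None, [11.0, 1.0, 77.0, 0.0, 102.0, -109.0], [-21.0, 5.0, 73.0, 0.0, 102.0, -141.0]]
-120 [None, [11.0, 1.0, 77.0, 0.0, 102.0, -139.0], None]
-90 [[-42.0, 8.0, 77.0, -0.0, 95.0, 138.0], None, None]
-60 [[-42.0, 8.0, 77.0, -0.0, 95.0, 108.0], None, [-21.0, 5.0, 73.0, -0.0, 102.0, 129.0]]
-30 [[-42.0, 8.0, 77.0, -0.0, 95.0, 78.0], [11.0, 1.0, 77.0, -0.0, 102.0, 131.0], [-21.0, 5.0, 73.0, -0.0, 102.0, 99.0]]
0 [[-42.0, 8.0, 77.0, -0.0, 95.0, 48.0], [11.0, 1.0, 77.0, -0.0, 102.0, 101.0], [-21.0, 5.0, 73.0, -0.0, 102.0, 69.0]]
30 [[-42.0, 8.0, 77.0, -0.0, 95.0, 18.0], [11.0, 1.0, 77.0, -0.0, 102.0, 71.0], [-21.0, 5.0, 73.0, -0.0, 102.0, 39.0]]
60 [[-42.0, 8.0, 77.0, 0.0, 95.0, -12.0], [11.0, 1.0, 77.0, -0.0, 102.0, 41.0], [-21.0, 5.0, 73.0, -0.0, 102.0, 9.0]]
90 [[-42.0, 8.0, 77.0, 0.0, 95.0, -42.0], [11.0, 1.0, 77.0, -0.0, 102.0, 11.0], [-21.0, 5.0, 73.0, 0.0, 102.0, -21.0]]
120 [[-42.0, 8.0, 77.0, 0.0, 95.0, -72.0], [11.0, 1.0, 77.0, 0.0, 102.0, -19.0], [-21.0, 5.0, 73.0, 0.0, 102.0, -51.0]]
150 [[-42.0, 8.0, 77.0, 0.0, 95.0, -102.0], [11.0, 1.0, 77.0, 0.0, 102.0, -49.0], [-21.0, 5.0, 73.0, 0.0, 102.0, -81.0]]
180 [[-42.0, 8.0, 77.0, 0.0, 95.0, -132.0], [11.0, 1.0, 77.0, 0.0, 102.0, -79.0], [-21.0, 5.0, 73.0, 0.0, 102.0, -111.0]]
210 [None, [11.0, 1.0, 77.0, 0.0, 102.0, -109.0], [-21.0, 5.0, 73.0, 0.0, 102.0, -141.0]]
240 [None, [11.0, 1.0, 77.0, 0.0, 102.0, -139.0], None]
270 [[-42.0, 8.0, 77.0, -0.0, 95.0, 138.0], None, None]
300 [[-42.0, 8.0, 77.0, -0.0, 95.0, 108.0], None, [-21.0, 5.0, 73.0, -0.0, 102.0, 129.0]]
330 [[-42.0, 8.0, 77.0, -0.0, 95.0, 78.0], [11.0, 1.0, 77.0, -0.0, 102.0, 131.0], [-21.0, 5.0, 73.0, -0.0, 102.0, 99.0]]
0.15
```

```bash
python3 - <<'E'
from h import *
import pickle
t=current_time(); goto([.545,-.39,.27],[180,0,180]); print(current_time()-t)
f,P=wsnap('w1.png'); pickle.dump((f,P),open('f1.pkl','wb')); print(P[0],current_tool_rot(), wproj(f,P,(.4826,-.39,.176)))
E
```

```text
1.8917000000000002
[ 0.54529657 -0.38946766  0.26994909] [ 1.79989164e+02  2.71033075e-03 -1.79970817e+02] (np.float64(318.6351668971988), np.float64(138.79017308991064))
```

View pics/w1.png

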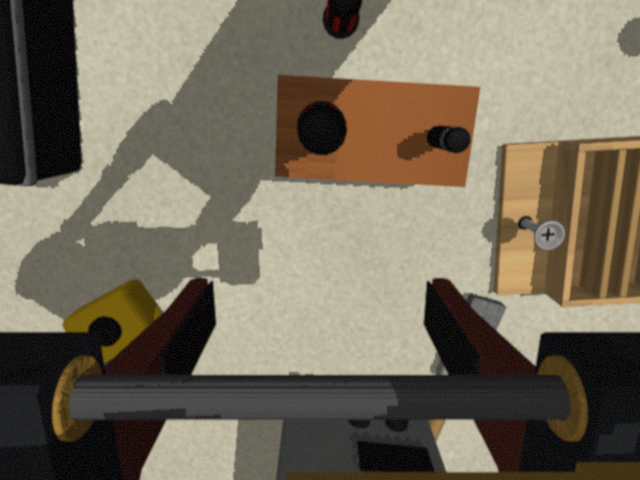

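```bash
python3 - <<'E'
from h import *
import pickle
f,P=pickle.load(open('f1.pkl','rb'))
C=[wray(f,P,u,v,.08)[:2] for u,v in [(278,75),(480,87),(465,186),(275,177)]]
for c in C: print(c)
m=np.mean(C,0); y=(C[1]+C[2]-C[0]-C[3])/2; y/=np.linalg.norm(y); print('stand',m,'yaw',np.degrees(np.arctan2(-y[0],y[1])),'hole',m-.042*y)
print(wray(f,P,321,127,.17), wray(f,P,322,127.5,.083), 'screwb',wray(f,P,549,235,.061))
g=f['pixels'][95:165,290:355].max(2); msk=(f['pixels'].max(2)<45).astype(np.uint8)[95:165,285:360]
M=cv2.moments(msk,True);print(285+M['m10']/M['m00'],95+M['m01']/M['m00'],M['m00'])
E
```

```text
[ 0.4387442  -0.42206282]
[ 0.44758247 -0.26242156]
[ 0.52641314 -0.26677358]
[ 0.51888042 -0.42671449]
stand [ 0.48290506 -0.34449311] yaw -2.9324817157775014 hole [ 0.48075637 -0.38643811]
[ 0.47595582 -0.38857795  0.17      ] [ 0.4786041  -0.38743475  0.083     ] screwb [ 0.57471257 -0.17874096  0.061     ]
320.9845154845155 127.77072927072928 2002.0
```

```bash
python3 - <<'E'
from h import *
move_gripper(0.7,60)
goto([.479,-.3873,.21],[180,0,177]); movel([.479,-.3873,.121],.1)
move_gripper(0,60); wait(.2)
print(current_opening()*88, current_contact_force(),current_position(),current_time())
movel([.479,-.3873,.225],.12)
print(current_opening()*88, current_contact_force(),current_time())
snap('side','d1.png');snap('scene','s1.png')
E
```

```text
31.398350155668382 [-0.2121737   0.361291    1.28304771] [ 0.47902415 -0.38745914  0.12117198] 4.9667
31.180775925073398 [-0.2601582   0.2820583  -2.50465189] 5.9833
```

View pics/d1.png

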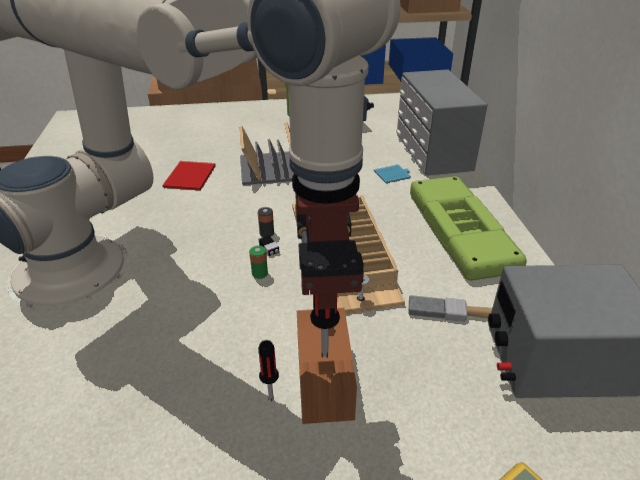

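View pics/s1.png

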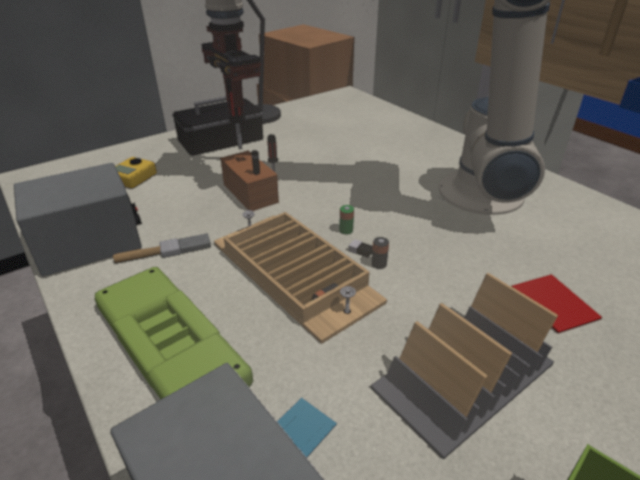

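```bash
python3 - <<'E'
from h import *
import pickle
a,b,c=pickle.load(open('f0.pkl','rb'))
print(ray(b,324.5,355,.109))
s=cv2.imread('pics/s1.png');d=cv2.imread('pics/d1.png')
x=cv2.resize(d[300:370,290:360],(400,400),interpolation=2);y=cv2.resize(s[100:180,205:285],(400,400),interpolation=2)
cv2.imwrite('pics/c5.png',np.hstack([x,y]))
E
```

```text
[ 0.47826779 -0.39030052  0.109     ]
```

View pics/c5.png

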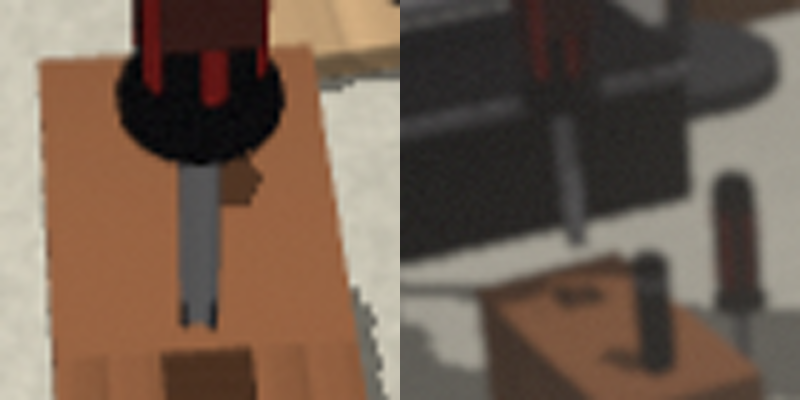

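```bash
cat >> h.py <<'E'
def jq(pos,j6):
    q=list(ik(pos,[180,0,90])); q[5]=j6; return q
def fz(n=3):
    s=0
    for _ in range(n): s+=np.array(current_contact_force())[2]; wait(.02)
    return s/n
def press(xy,j6,z,target=17,lo=None,step=.001):
    # lower until target push (relative to F0)
    F0=fz(); f=0
    while True:
        z-=step if f<1 else .0006
        goto_joints(jq([xy[0],xy[1],z],j6)); f=fz(2)-F0
        if f>=target or (lo and z<lo): break
    return z,F0,f
E
python3 - <<'E'
from h import *
movel([.479,-.3873,.29],.2)
S=(.5563,.1457)
t=current_time();goto_joints(jq([*S,.255],-145));print(current_time()-t)
movel([*S,.186],.15)
print(current_time(),current_contact_force(),fz(),current_position(),current_joint_pos())
snap('side','d2.png');snap('scene','s2.png')
s=cv2.imread('pics/s2.png');d=cv2.imread('pics/d2.png')
cv2.imwrite('pics/c6.png',np.hstack([cv2.resize(d[150:220,290:360],(400,400),interpolation=2),cv2.resize(s[240:320,310:390],(400,400),interpolation=2)]))
E
```

```text
1.9500000000000002
9.1167 [ 0.66374495  0.66926689 -1.18401262] -1.4921980526306164 [0.55688721 0.14553795 0.18760684] [ 1.12600561e+01  1.07747425e+00  7.83502787e+01 -4.45398601e-04
  1.00444081e+02 -1.44998537e+02]
```

View pics/c6.png

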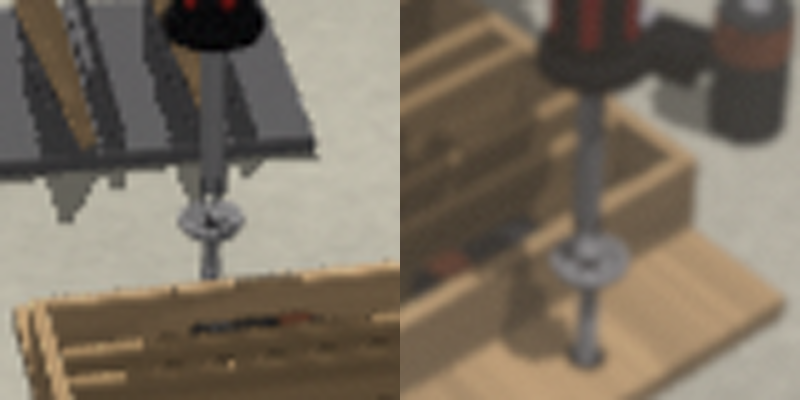

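```bash
python3 - <<'E'
from h import *
S=(.5563,.1457)
movel([*S,.176],.06); t=current_time()
z,F0,f=press(S,-145,.176,17,.160)
print(z,F0,f,current_position(),current_time()-t,current_contact_force(),current_wrist_torque(),current_opening()*88)
E
```

```text
0.1660000000000001 -1.8254345462303967 17.3339453831944 [0.55649475 0.14586854 0.16950784] 4.0167 [-4.02667431 -1.04571545 15.41285922] [-0.08901311  1.37721312 -0.03360141] 31.553995243760124
```

```bash
cat >> h.py <<'E'
def stroke(S,z,F0,j0=-145,j1=145,n=10,target=18):
    f=target; out=[]
    for j in np.linspace(j0,j1,n+1)[1:]:
        dz=.00064*np.radians((j1-j0)/n)+np.clip((target-f)/3000*.7,-.0012,.0012)
        z-=dz
        goto_joints(jq([S[0],S[1],z],j)); f=fz(1)-F0
        out.append((round(float(j)),round(z*1000,2),round(f,1),round(float(current_position()[2])*1000,2),round(float(current_wrist_torque()[2]),2)))
    return z,f,out
E
python3 - <<'E'
from h import *
S=(.5563,.1457); t=current_time()
z,f,out=stroke(S,.166,-1.83)
for o in out: print(o)
print(current_time()-t,current_time(),current_opening()*88)
snap('side','d3.png')
d=cv2.imread('pics/d3.png');cv2.imwrite('pics/c7.png',cv2.resize(d[120:230,270:380],(600,600),interpolation=2))
E
```

```text
(-116, np.float64(165.68), np.float64(17.6), 169.18, 0.02)
(-87, np.float64(165.26), np.float64(17.0), 168.78, -0.01)
(-58, np.float64(164.71), np.float64(17.2), 168.37, 0.04)
(-29, np.float64(164.19), np.float64(18.9), 167.92, -0.02)
(0, np.float64(164.07), np.float64(18.1), 167.68, 0.01)
(29, np.float64(163.77), np.float64(17.8), 167.44, 0.04)
(58, np.float64(163.39), np.float64(17.3), 167.16, 0.03)
(87, np.float64(162.9), np.float64(18.1), 166.82, 0.03)
(116, np.float64(162.61), np.float64(17.2), 166.53, -0.01)
(145, np.float64(162.11), np.float64(17.5), 166.12, 0.03)
5.6667000000000005 19.2667 31.47536875335084
```

View pics/c7.png

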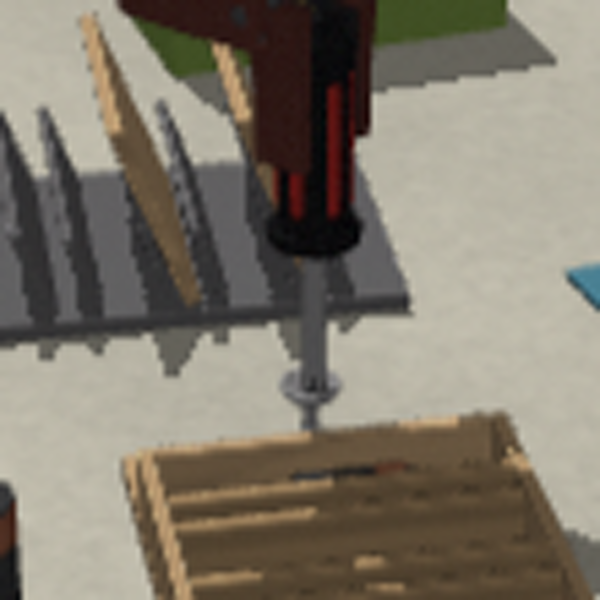

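```bash
python3 - <<'E'
from h import *
S=(.5563,.1457)
zc=.1621
movel([*S,zc+.016],.1); print(current_position()); t=current_time()
goto_joints(jq([*S,zc+.016],-145)); print(current_time()-t)
movel([*S,zc+.006],.05)
F0=fz(); print(F0,current_position())
z,f=zc+.0045,0
F0=-1.8
while f<16.5:
    z-=min(.0012,max(.0004,(17.5-f)/3000*.8)); goto_joints(jq([*S,z],-145)); f=fz(1)-F0
print(z,f,current_position()[2],current_time()-t)
z,f,out=stroke(S,z,F0,-145,65,n=7)
for o in out: print(o)
movel([*S,z+.03],.12)
print(fz(),current_time(),current_opening()*88,current_position())
snap('scene','s3.png');s=cv2.imread('pics/s3.png');cv2.imwrite('pics/c8.png',cv2.resize(s[200:340,290:430],(600,600),interpolation=2))
E
```

```text
[0.5563908  0.14566308 0.17757888]
4.175000000000001
2.1434175294723925 [0.55674555 0.14576482 0.16877587]
0.16219999999999996 17.635328715313932 0.16621735639670251 5.9083000000000006
(-115, np.float64(161.86), np.float64(18.2), 165.85, -0.01)
(-85, np.float64(161.57), np.float64(18.1), 165.46, 0.01)
(-55, np.float64(161.26), np.float64(17.9), 165.07, 0.06)
(-25, np.float64(160.9), np.float64(18.7), 164.64, -0.03)
(5, np.float64(160.73), np.float64(18.0), 164.39, -0.01)
(35, np.float64(160.39), np.float64(18.7), 164.07, 0.09)
(65, np.float64(160.21), np.float64(17.0), 163.93, -0.01)
-1.9650564637042072 30.0667 31.695292923033193 [0.55595443 0.14560129 0.18875616]
```

View pics/c8.png

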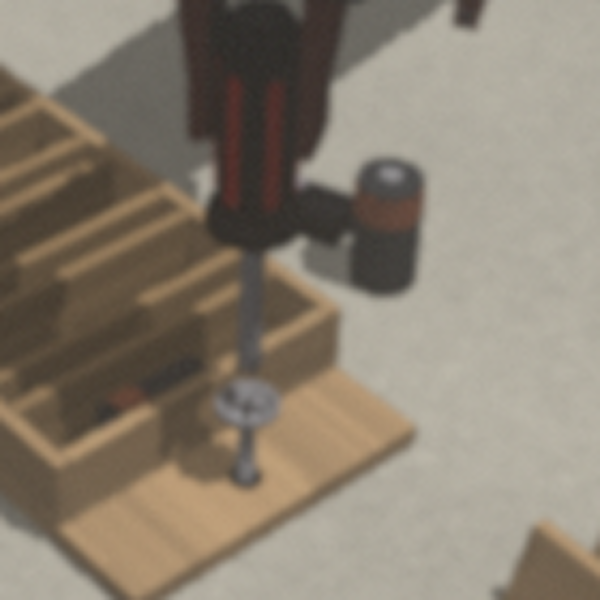

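```bash
python3 - <<'E'
from h import *
import pickle
a,b,c=pickle.load(open('f0.pkl','rb'))
for z in (.061,.0555): print(proj(a,(.5563,.1457,z)),proj(b,(.5563,.1457,z)))
s=cv2.imread('pics/s0.png');t=cv2.imread('pics/s3.png')
cv2.imwrite('pics/c9.png',np.hstack([cv2.resize(x[270:330,320:380],(400,400),interpolation=2) for x in (s,t)]))
E
```

```text
(np.float64(347.9224443763818), np.float64(290.48744060337685)) (np.float64(326.1138168399412), np.float64(186.66811880408864))
(np.float64(347.83057302441335), np.float64(292.8069474414951)) (np.float64(326.10776303128006), np.float64(188.68237992639035))
```

View pics/c9.png

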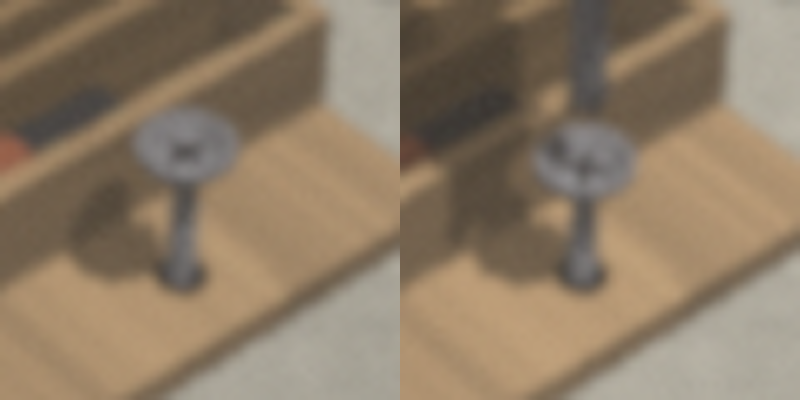

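```bash
python3 - <<'E'
from h import *
S0=(.5563,.1457);S=(.5746,-.1788)
movel([*S0,.225],.2)
goto_joints(jq([*S,.225],-145)); movel([*S,.186],.15)
print(current_time(),current_position(),fz())
snap('side','d4.png');snap('scene','s4.png')
s=cv2.imread('pics/s4.png');d=cv2.imread('pics/d4.png')
cv2.imwrite('pics/c10.png',np.hstack([cv2.resize(d[240:320,320:400],(400,400),interpolation=2),cv2.resize(s[170:250,210:290],(400,400),interpolation=2)]))
E
```

```text
33.9167 [ 0.5742397 -0.1785751  0.1855314] -1.54197763085637
```

View pics/c10.png

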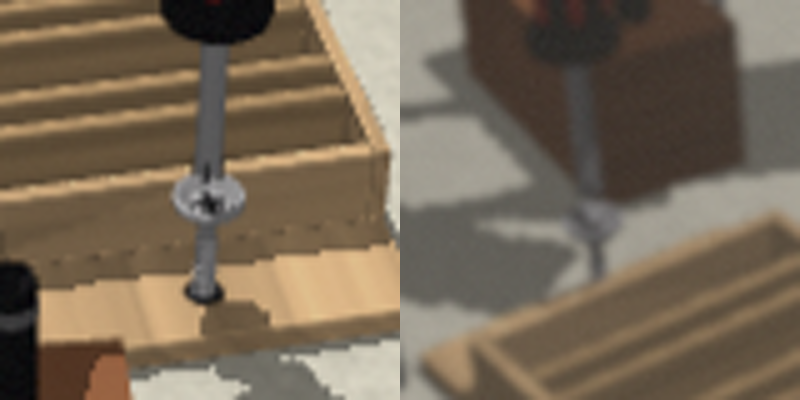

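View pics/s4.png

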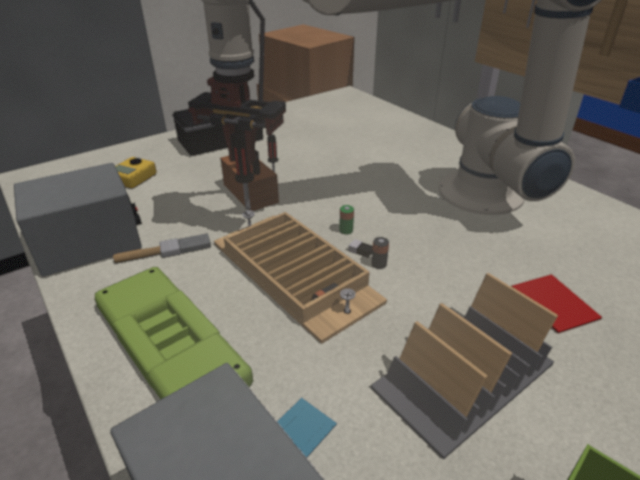

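```bash
cat >> h.py <<'E'
def press2(S,j,z,F0,zmin):
    f=0
    while f<16.5 and z>zmin:
        z-=min(.0013,max(.0004,(17.5-f)/3000*.8)); goto_joints(jq([*S,z],j)); f=fz(1)-F0
    return z,f
E
python3 - <<'E'
from h import *
S=(.5746,-.1788);F0=-1.7;t=current_time()
movel([*S,.1725],.05)
z,f=press2(S,-145,.1725,F0,.160)
print(z,f,current_position(),current_contact_force(),current_time()-t)
if f>15:
    z,f,out=stroke(S,z,F0)
    for o in out: print(o)
    print(current_time()-t)
E
```

```text
0.1655860582648241 16.647167314567884 [ 0.57492027 -0.17878333  0.16951547] [-3.74617065  0.57691835 15.7763062 ] 2.016600000000004
(-116, np.float64(165.26), np.float64(17.2), 169.22, 0.06)
(-87, np.float64(164.74), np.float64(18.2), 168.83, 0.06)
(-58, np.float64(164.47), np.float64(16.9), 168.56, -0.0)
(-29, np.float64(163.89), np.float64(18.2), 168.12, 0.04)
(0, np.float64(163.62), np.float64(17.4), 167.85, 0.04)
(29, np.float64(163.16), np.float64(17.8), 167.47, 0.0)
(58, np.float64(162.78), np.float64(17.8), 167.13, 0.01)
(87, np.float64(162.42), np.float64(17.3), 166.81, 0.03)
(116, np.float64(161.95), np.float64(17.4), 166.39, -0.0)
(145, np.float64(161.47), np.float64(18.6), 166.01, 0.01)
7.683300000000003
```

```bash
python3 - <<'E'
from h import *
S=(.5746,-.1788);F0=-1.7;t=current_time();zc=.1615
movel([*S,zc+.016],.1)
goto_joints(jq([*S,zc+.016],-145))
movel([*S,zc+.005],.05)
z,f=press2(S,-145,zc+.005,F0,.155)
print(z,f,current_position()[2])
z,f,out=stroke(S,z,F0,-145,65,n=7)
for o in out: print(o)
movel([*S,z+.03],.15)
print(fz(1),current_time(),current_opening()*88,current_position())
snap('side','d5.png');s=cv2.imread('pics/d5.png');t=cv2.imread('pics/d0.png')
cv2.imwrite('pics/c11.png',np.hstack([cv2.resize(x[250:310,330:390],(400,400),interpolation=2) for x in (t,s)]))
E
```

```text
0.16189036430689885 17.393656669200247 0.16630291260117466
(-115, np.float64(161.56), np.float64(17.2), 165.98, 0.01)
(-85, np.float64(161.04), np.float64(18.3), 165.56, 0.02)
(-55, np.float64(160.78), np.float64(17.2), 165.26, 0.01)
(-25, np.float64(160.27), np.float64(18.2), 164.79, 0.01)
(5, np.float64(159.97), np.float64(18.4), 164.43, -0.02)
(35, np.float64(159.74), np.float64(17.8), 164.19, 0.01)
(65, np.float64(159.35), np.float64(17.0), 163.87, -0.0)
-1.9820523412872144 52.3833 31.357785002631047 [ 0.57470061 -0.17884672  0.18879682]
```

View pics/c11.png

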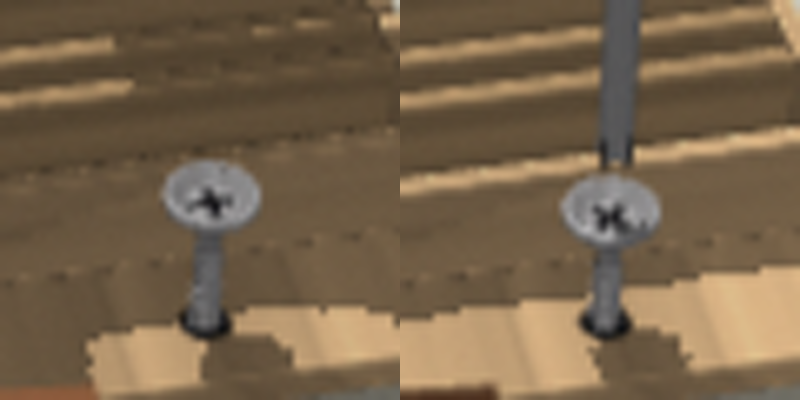

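View pics/d5.png

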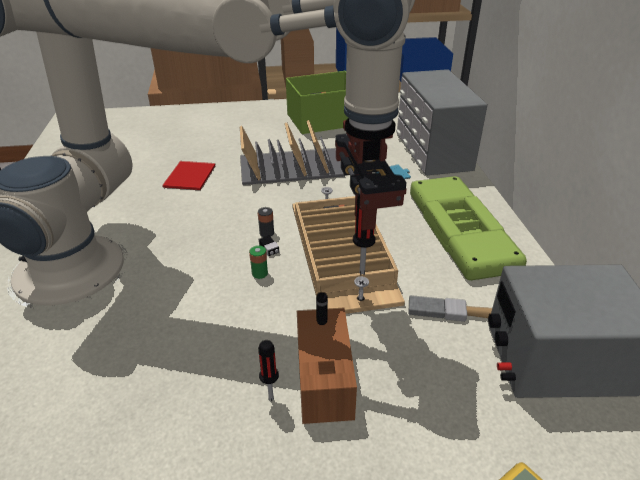

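```bash
python3 - <<'E'
from h import *
import pickle
a,b,c=pickle.load(open('f0.pkl','rb'))
print(ray(b,326.5,368,.08))
movel([.5746,-.1788,.29],.25)
goto([.4805,-.3875,.29],[180,0,-3]); movel([.4805,-.3875,.205],.2)
print(current_time(),current_position())
snap('side','d6.png');snap('scene','s6.png')
s=cv2.imread('pics/s6.png');d=cv2.imread('pics/d6.png')
cv2.imwrite('pics/c12.png',np.hstack([cv2.resize(d[320:400,285:365],(400,400),interpolation=2),cv2.resize(s[120:200,205:285],(400,400),interpolation=2)]))
E
```

```text
[ 0.48122957 -0.39054918  0.08      ]
54.475 [ 0.48128861 -0.38657191  0.20598188]
```

View pics/c12.png

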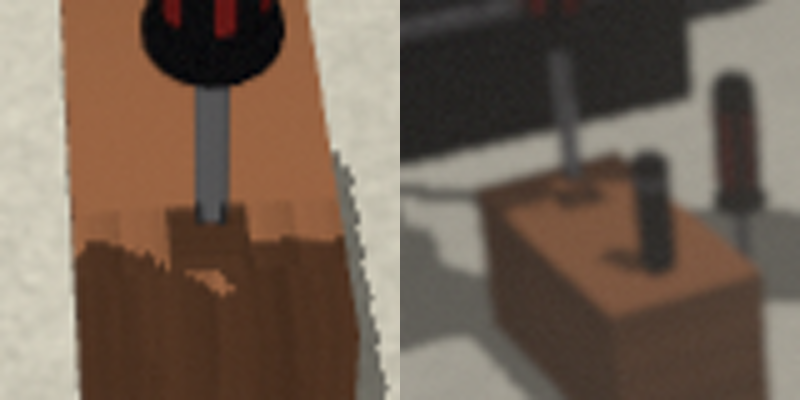

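```bash
python3 - <<'E'
from h import *
p=[.4805,-.3878]
movel([*p,.135],.1); print(current_contact_force(),current_position())
z=.126
movel([*p,z],.05)
while True:
    f=fz(1); print(round(z,4),f,current_position()[2])
    if f>3 or z<.112: break
    z-=.0015; movel([*p,z],.03)
move_gripper(.65,60); wait(.15)
print(current_contact_force())
movel([*p,.24],.2)
print(current_time())
goto([.49,.29,.34],[180,0,90])
f,P=wsnap('w2.png'); import pickle; pickle.dump((f,P),open('f2.pkl','wb'))
snap('side','d7.png'); print(P[0],current_time())
E
```

```text
[-1.02946351  0.03897552 -2.07689941] [ 0.48076255 -0.38806401  0.13585698]
0.126 -1.8806550648346203 0.12565483810516187
0.1245 -1.5822595243055955 0.12454395679222693
0.123 -1.1622812284520183 0.12286855638143457
0.1215 -1.5806518905008202 0.12136029941596979
0.12 4.092591975332176 0.12113557906153534
[ 0.17307302 -0.16514744  0.03385917]
58.3417
[0.49047313 0.28927387 0.33971099] 60.875
```

View pics/w2.png

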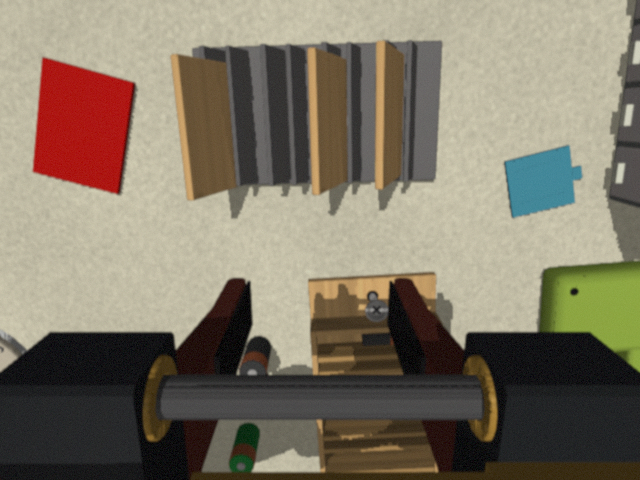

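View pics/d7.png

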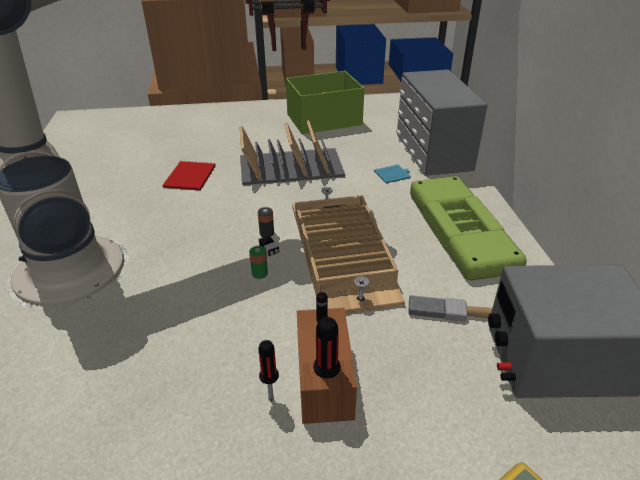

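```bash
python3 - <<'E'
from h import *
import pickle
f,P=pickle.load(open('f2.pkl','rb'))
im=f['pixels'][:,:,::-1]
cv2.imwrite('pics/c13.png',cv2.resize(im[30:215,165:450],None,fx=2.8,fy=2.8,interpolation=2))
for (a,b) in [((177.5,56),(190.5,198)),((312.5,49),(316,193)),((381,42),(379.5,188))]:
    p=wray(f,P,*a,.104);q=wray(f,P,*b,.104); print(p[:2],q[:2],(p+q)[:2]/2,np.degrees(np.arctan2(-(p-q)[0],(p-q)[1])),np.linalg.norm(p-q))
print([wray(f,P,u,v,.01)[:2] for u,v in [(442,41),(435,181),]])
E
```

```text
[0.36543085 0.41478563] [0.36603724 0.28851816] [0.36573404 0.3516519 ] 0.2751565900033965 0.12626892273786816
[0.48385712 0.42029291] [0.48645033 0.29319193] [0.48515373 0.35674242] 1.1688279134073551 0.12712742452100873
[0.54346804 0.42583235] [0.5469936  0.29792089] [0.54523082 0.36187662] 1.5788135272452704 0.12796002994532285
[array([0.62159525, 0.44116489]), array([0.62522682, 0.29040662])]
```

View pics/c13.png

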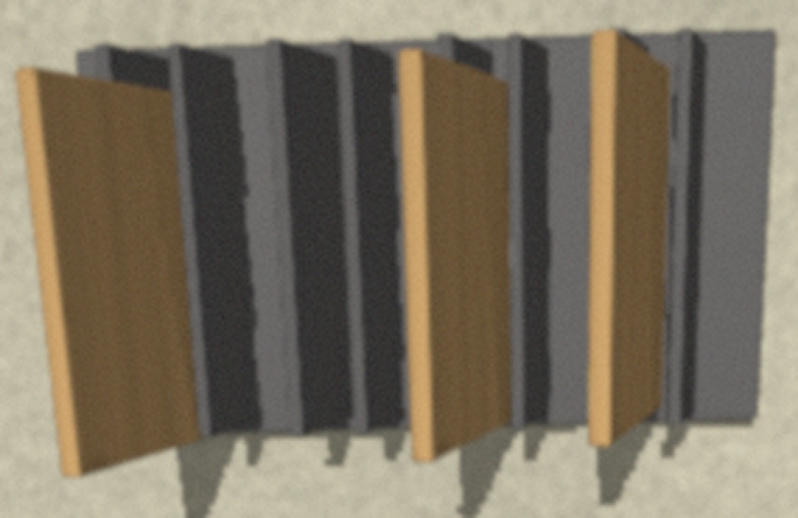

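```bash
cat >> h.py <<'E'
TC=np.array([.5654,-.0165]);TY=3.15
def slot(y):
    a=np.radians(TY); return TC+np.array([-np.sin(a),np.cos(a)])*y
def leanR(ys,th=20): return Ro.from_euler('z',ys,degrees=True)*Ro.from_euler('y',-th,degrees=True)*Ro.from_euler('z',90,degrees=True)*Ro.from_euler('x',180,degrees=True)
def pick(T,ys=1.4,th=20,depth=.037,g=30):
    R=leanR(ys,th);e=R.as_euler('xyz',degrees=True);u=-R.as_matrix()[:,2];T=np.array(T)
    move_gripper(.42,g)
    p=T-depth*u
    goto(p+.075*u,e); movel(p,.12)
    print('at',current_position(),current_contact_force())
    move_gripper(0,g); wait(.1); print('open mm',current_opening()*88,current_contact_force())
    return p,u,e
E
python3 - <<'E'
from h import *
p,u,e=pick([.5452,.3615,.1035]); print(e,p,u)
snap('side','d8.png');snap('scene','s8.png');print(current_time())
d=cv2.imread('pics/d8.png');s=cv2.imread('pics/s8.png')
cv2.imwrite('pics/c14.png',np.hstack([cv2.resize(d[70:200,240:370],(400,400),interpolation=2),cv2.resize(s[240:440,370:570],(400,400),interpolation=2)]))
E
```

```text
at [0.55832345 0.36204295 0.0697965 ] [-0.01757466  0.92436949 -0.73127506]
open mm 7.584381683392179 [-0.47717815  0.49012877  2.11148818]
[160.    0.   91.4] [0.55785097 0.36180918 0.06873137] [-0.34191805 -0.0083563   0.93969262]
63.8167
```

View pics/c14.png

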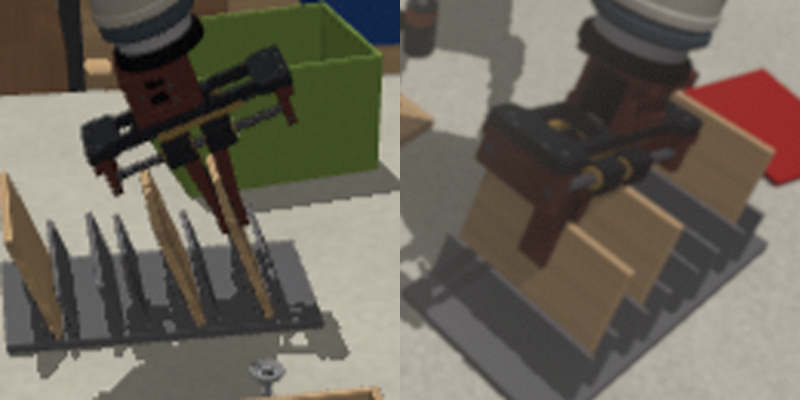

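```bash
python3 - <<'E'
from h import *
R=leanR(1.4);e=R.as_euler('xyz',degrees=True);u=-R.as_matrix()[:,2];p=np.array([.55785,.36181,.06873])
movel(p+.075*u,.15); print(current_opening()*88,current_contact_force())
q=p+.075*u; q[2]=.21; movel(q,.25)
S=slot(.087); q1=ik([*S,.2],[180,0,TY]);q2=ik([*S,.2],[180,0,180+TY]);print(S,q1,q2)
goto([*S,.19],[180,0,TY]); movel([*S,.116],.2)
print(current_position(),current_tool_rot(),current_contact_force(),current_time())
snap('side','d9.png');snap('scene','s9.png')
d=cv2.imread('pics/d9.png');s=cv2.imread('pics/s9.png')
cv2.imwrite('pics/c15.png',np.hstack([cv2.resize(d[140:300,270:430],(400,400),interpolation=2),cv2.resize(s[190:350,230:390],(400,400),interpolation=2)]))
E
```

```text
7.849628735928407 [ 0.76870108 -0.87060677 -0.85952781]
[0.56061933 0.07036855] [ 3.70445133e+00 -3.86276566e-01  7.85666889e+01 -2.54444375e-14
  1.01819588e+02  9.05544513e+01] [  3.70445133  -0.38627657  78.56668886   0.         101.8195877
 -89.44554867]
[0.56050578 0.07128952 0.11642517] [-1.79997614e+02  3.70945950e-04  3.25650016e+00] [-0.09584621 -0.46849921 -0.99111508] 66.5417
```

View pics/c15.png

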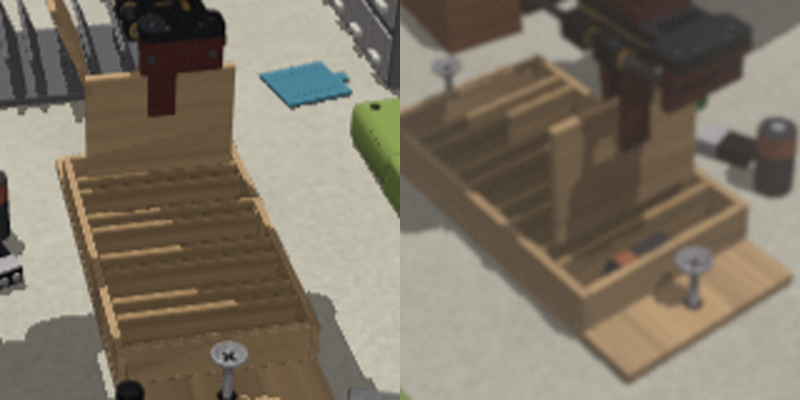

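```bash
python3 - <<'E'
from h import *
import pickle
a,b,c=pickle.load(open('f0.pkl','rb'))
p=ray(b,304.3,202,.053);q=ray(b,363.5,199.5,.053);print(p,q,(p+q)/2)
S=slot(.087)
for z in (.104,.095):
    movel([*S,z],.08); print(z,current_position(),current_contact_force())
z=.095
while True:
    f=fz(1)
    if f>4 or z<.068: break
    z-=.004 if z>.08 else .002
    movel([*S,z],.08)
print(z,f,current_position(),current_contact_force(),current_time())
snap('side','d10.png');snap('scene','s10.png')
d=cv2.imread('pics/d10.png');s=cv2.imread('pics/s10.png')
cv2.imwrite('pics/c16.png',np.hstack([cv2.resize(d[140:300,270:430],(400,400),interpolation=2),cv2.resize(s[190:350,230:390],(400,400),interpolation=2)]))
E
```

```text
[0.50008336 0.09984061 0.053     ] [0.63463337 0.09183863 0.053     ] [0.56735837 0.09583962 0.053     ]
0.104 [0.5603481  0.07029695 0.10351908] [-0.38404304  0.78574183 -1.38311929]
0.095 [0.56014195 0.07028483 0.09404189] [ 0.04085116 -0.43577451 -0.47738312]
0.07099999999999998 11.782920348198964 [0.56116506 0.07040377 0.07365472] [-4.01696597 -1.03747944 11.20483214] 69.35
```

View pics/c16.png

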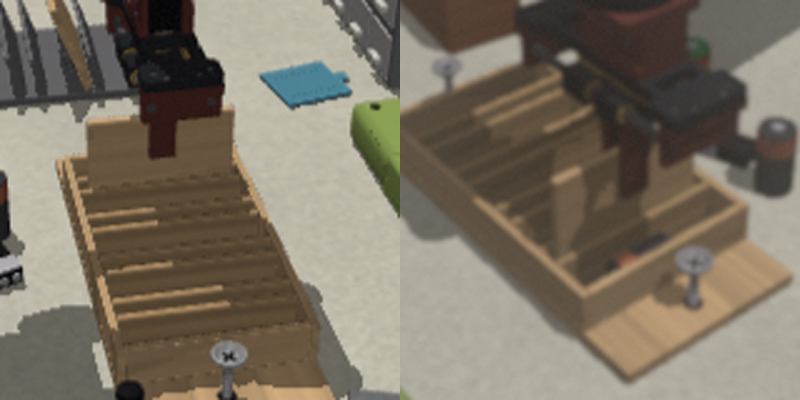

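```bash
cat >> h.py <<'E'
def release(S):
    movel([*S,.0745],.05); move_gripper(.3,30); wait(.1); movel([*S,.15],.2)
def hoverlook(n):
    goto([.49,.25,.30],[180,0,90])
    f,P=wsnap('w%s.png'%n); snap('scene','s%s.png'%n)
    import pickle; pickle.dump((f,P),open('f%s.pkl'%n,'wb')); print(P[0],current_time())
    s=cv2.imread('pics/s%s.png'%n); w=cv2.imread('pics/w%s.png'%n)
    cv2.imwrite('pics/h%s.png'%n,np.hstack([cv2.resize(w,(400,300)),cv2.resize(s[180:430,230:563],(400,300))]))
E
python3 - <<'E'
from h import *
release(slot(.087)); hoverlook('11')
E
```

```text
[0.49001847 0.24957029 0.29799582] 72.0167
```

View pics/h11.png

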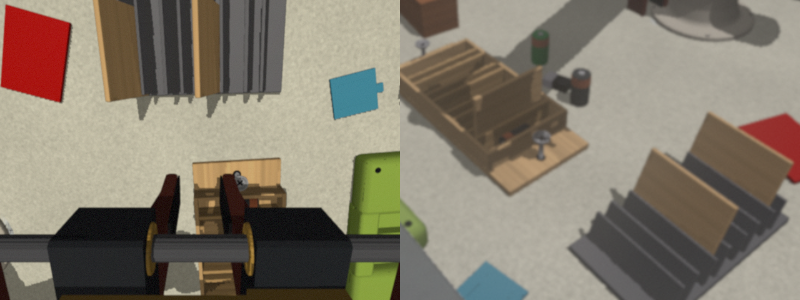

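View pics/w11.png

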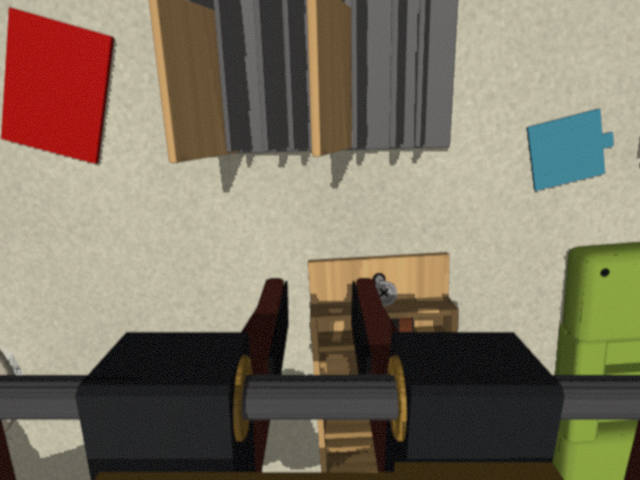

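```bash
python3 - <<'E'
from h import *
p,u,e=pick([.4852,.3567,.1035])
if current_opening()*88>5:
    movel(p+.075*u,.15); q=p+.075*u; q[2]=.21; movel(q,.25); print(current_opening()*88)
    S=slot(-.029); goto([*S,.19],[180,0,TY]); movel([*S,.116],.2)
    print(current_position(),current_tool_rot(),current_contact_force(),current_time())
    snap('side','d12.png');snap('scene','s12.png')
    d=cv2.imread('pics/d12.png');s=cv2.imread('pics/s12.png')
    cv2.imwrite('pics/c17.png',np.hstack([cv2.resize(d[140:300,270:430],(400,400),interpolation=2),cv2.resize(s[190:350,230:390],(400,400),interpolation=2)]))
E
```

```text
at [0.49844706 0.35713197 0.06980021] [-0.4829858   0.01565439 -0.54580701]
open mm 7.755872617472305 [ 0.85106747 -0.1152442   2.41647647]
8.163271644873255
[ 0.56704595 -0.04469022  0.11656312] [-1.79998841e+02 -5.38346846e-03  3.23107686e+00] [0.40934675 0.27811474 0.71512618] 77.7917
```

View pics/c17.png

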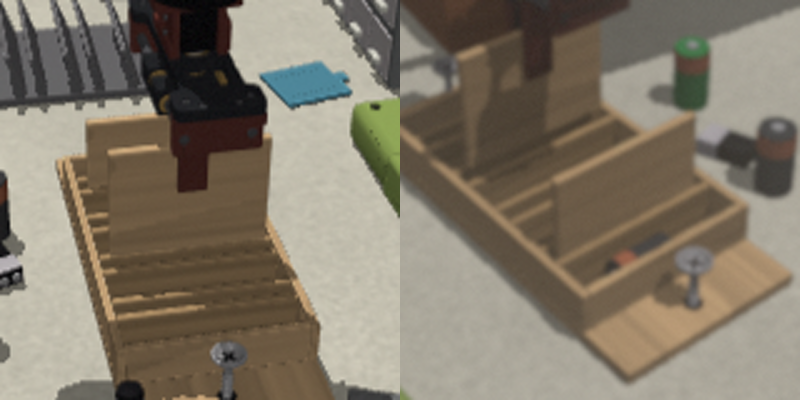

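```bash
cat >> h.py <<'E'
def insert(S):
    z=.104
    while True:
        movel([*S,z],.1); f=fz(1)
        if f>4 or z<.070: break
        z-=.006 if z>.082 else .002
    print('ins',round(z,4),f,current_position(),current_contact_force())
    return current_position()[2]
E
python3 - <<'E'
from h import *
S=slot(-.029); z=insert(S)
if z<.0765: release(S); hoverlook('13')
print(current_time())
E
```

```text
ins 0.072 6.79826170829628 [ 0.56709317 -0.04547486  0.07370503] [-3.66446674  0.97245812  7.35603777]
[0.49019069 0.24933161 0.29849049] 83.075
83.075
```

View pics/h13.png

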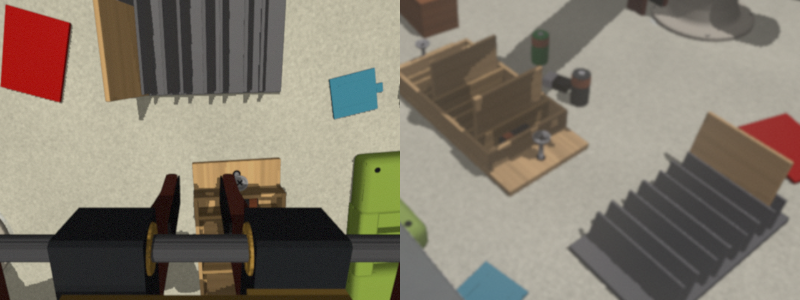

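```bash
python3 - <<'E'
from h import *
p,u,e=pick([.3657,.3517,.1035],ys=.9)
if current_opening()*88>5:
    movel(p+.075*u,.15); q=p+.075*u; q[2]=.21; movel(q,.25); print(current_opening()*88)
    S=slot(-.087); goto([*S,.19],[180,0,TY]); movel([*S,.116],.2)
    print(current_position(),current_tool_rot(),current_contact_force(),current_time())
    snap('side','d14.png');snap('scene','s14.png')
    d=cv2.imread('pics/d14.png');s=cv2.imread('pics/s14.png')
    cv2.imwrite('pics/c18.png',np.hstack([cv2.resize(d[140:300,270:430],(400,400),interpolation=2),cv2.resize(s[190:350,230:390],(400,400),interpolation=2)]))
E
```

```text
at [0.37890915 0.35207522 0.06961665] [ 0.17360202  0.96667165 -0.61459313]
open mm 7.674778814387779 [ 0.07185533 -0.07076867  2.48551641]
7.9676650926861114
[ 0.57029918 -0.1026831   0.11663958] [ 1.79999445e+02 -1.51160957e-02  3.22116045e+00] [ 0.32265496  0.3178332  -0.32498401] 89.3083
```

View pics/c18.png

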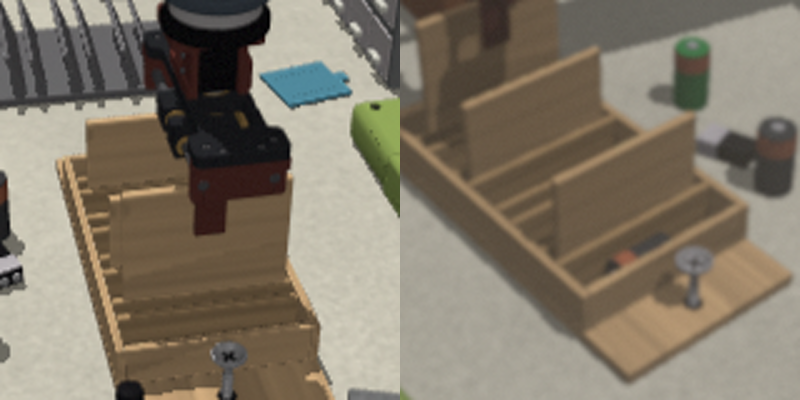

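```bash
python3 - <<'E'
from h import *
S=slot(-.087); z=insert(S)
if z<.0765:
    release(S); goto([.45,.05,.36],[180,0,90])
    f,P=wsnap('w15.png');snap('scene','s15.png');snap('side','d15.png')
print(current_time())
E
```

```text
ins 0.072 5.756523334679486 [ 0.57046994 -0.10339462  0.07359352] [-1.52884911  1.17086719  5.46130229]
94.5
```

View pics/s15.png

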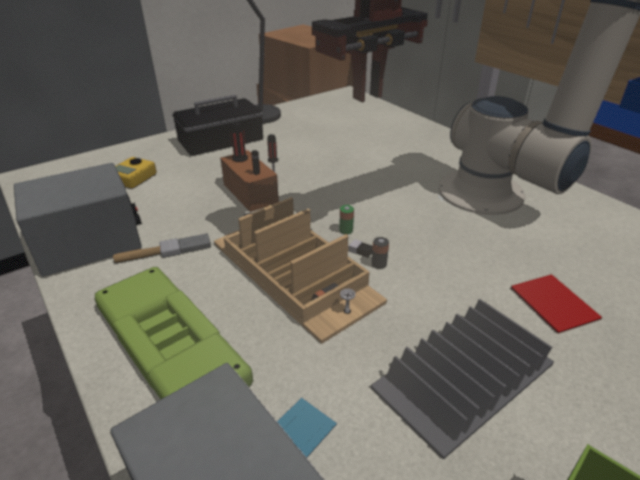

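View pics/d15.png

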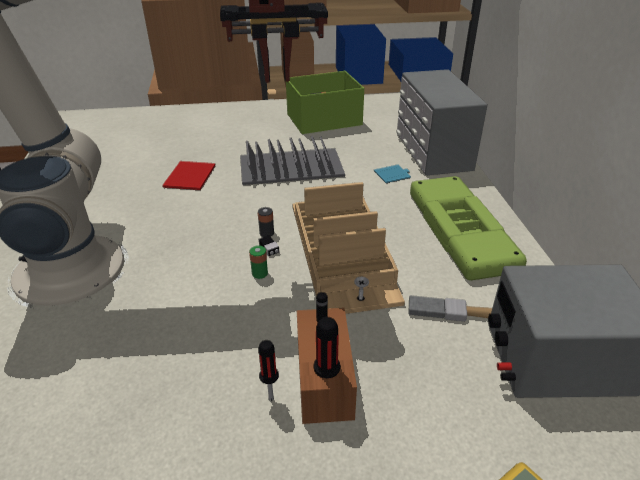

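```bash
python3 - <<'E'
from h import *
wait(2)
a=snap('side','d16.png');w,P=wsnap('w16.png');b=snap('scene','s16.png')
d=cv2.imread('pics/d16.png');s=cv2.imread('pics/s16.png')
d0=cv2.imread('pics/d15.png');print(cv2.absdiff(d,d0).max(2).__gt__(60).sum())
cv2.imwrite('pics/c19.png',np.hstack([cv2.resize(d[160:320,280:420],(400,457),interpolation=2),cv2.resize(s[180:340,210:390],(514,457),interpolation=2)[:,:400]]))
# expected top corners at z=.112 for a seated plate
r=np.array([np.cos(np.radians(TY)),np.sin(np.radians(TY))])
for y in (.087,-.029,-.087):
    S=slot(y); print([np.round(proj(f,(*(S+k*r*.065),.112)),1).tolist() for f in (a,b) for k in (-1,1)])
E
```

```text
149
[[303.3, 187.4], [362.2, 181.4], [347.8, 234.2], [291.6, 261.9]]
[[312.7, 217.8], [376.6, 210.7], [309.5, 208.5], [255.1, 232.0]]
[[318.1, 235.1], [384.8, 227.4], [292.4, 197.0], [238.9, 218.8]]
```

View pics/c19.png

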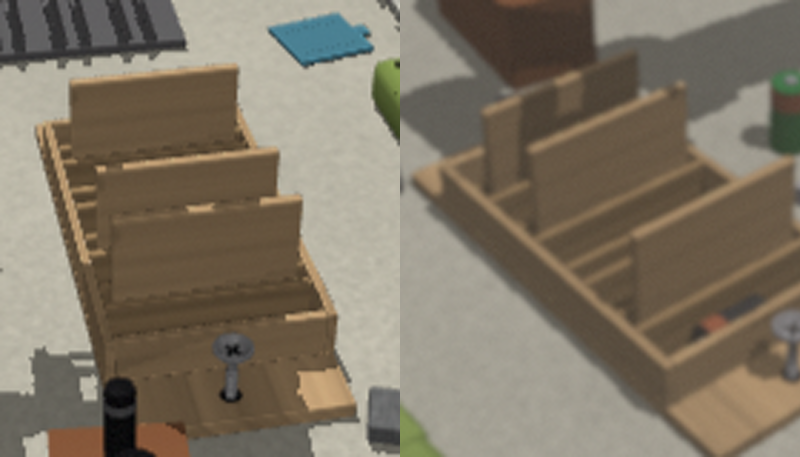

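View pics/w16.png

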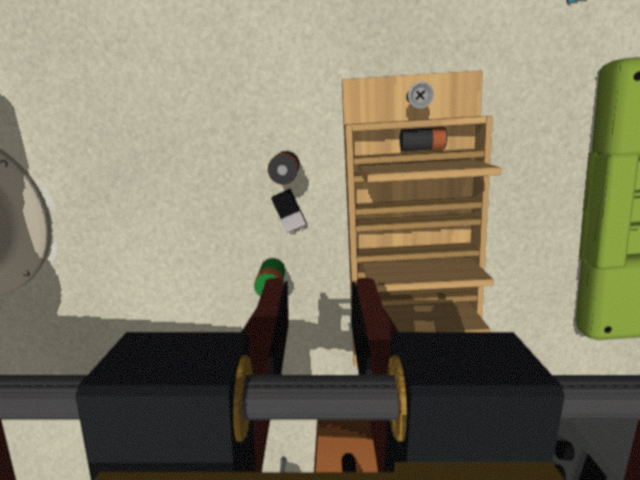

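```bash
python3 - <<'E'
from h import *
finish_job(); print(current_time())
E
```

```text
the job is handed in; nothing more can be done
the job is handed in; nothing more can be done
```

I did the whole job as asked and handed it in at about 97 s of the 210 s allowed.

- **Screws:** I turned both with the big screwdriver at about 17–19 N of push, in two strokes each of 290° and 210°. Wrist readings show screw_a sank about 5.5 mm and screw_b about 5.6 mm. That is roughly 8.6–8.8 rad each, against the 6.28 wanted. The before-and-after pictures show both heads lower; for screw_a the drop measured about 5.6 mm.
- **Screwdriver:** it is back upright in its hole, resting on its bolster. The side view shows it there.
- **Dividers:** there were three this time, and they now stand in slots 3, 1 and 0, with slot 2 left empty. Each was lowered until it met the bottom of its slot. In the final side view, the top edges I measured (both corners for slot 3, one each for slots 1 and 0) lay within about 2 px of where a fully seated plate should be.
- **Other things:** I did not touch the batteries, cover, brush, red plate or the smaller screwdrivers, and they look unmoved in the pictures. I saw no divider knocked aside.

No final check failed. One early measurement disagreed: the first divider's centre, worked out from the side view over slot 3, was about 25 mm off in y. I put this down to misread corner pixels and lowered it with force checks; it went in without catching.

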